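Lock the sprung bayonet cover onto a stainless drum

TASK

The blue cover is sitting loose and out of line on the steel drum. Pressing only lightly, turn it until its three brass lugs drop into the notches in the rim, push it down against its spring and turn it clockwise (seen from above) under the rim as far as the stop, so that it stays down when let go. Then swing the red catch all the way in over the edge of the cover; do not force the cover or pull it out of the drum, and leave the other things on the bench where they are.

Things in the scene. Friction and masses are not known exactly. Their poses are not given: they have to be found in the camera images.
- drum: Fixed upright stainless drum, 210 mm diameter, rim 130 mm above the bench. Origin: centre of its underside; z up. The rim is a flat ring, 8 mm thick, bore 136 mm, with three equal parallel-sided notches 36 mm wide reaching out to radius 88 mm, at +75, +195 and +315 degrees about the drum's z from its x. The catch is on its +y side; a wire handle on its +x side, 75 mm up.
- mouth (a point): Centre of the drum's mouth, level with the rim's top (130 mm above the bench); axes as the drum's. Height of the cover's origin over this point: 0 while its lugs ride on the rim; it sinks 2 to 9 mm by its own weight when lugs meet notches; -26 mm pressed fully down, which takes 4 to 7 N; it turns under the ledge at -17 mm or lower; locked and let go, the spring holds it up at about -16 mm.
- notch0 (a point): Middle of rim notch 0, at radius 75 mm from the mouth's centre, level with the rim's top. From it a slot runs under the ledge, clockwise (from above) only, to a solid stop.
- notch1 (a point): Middle of rim notch 1, at radius 75 mm from the mouth's centre, level with the rim's top. From it a slot runs under the ledge, clockwise (from above) only, to a solid stop.
- notch2 (a point): Middle of rim notch 2, at radius 75 mm from the mouth's centre, level with the rim's top. From it a slot runs under the ledge, clockwise (from above) only, to a solid stop.
- locked0 (a point): Where the middle of a lug is (seen from above) when the cover has been turned to its stop: radius 75 mm, 45 degrees clockwise of notch 0; the point itself is level with the rim's top.
- locked1 (a point): Where the middle of a lug is (seen from above) when the cover has been turned to its stop: radius 75 mm, 45 degrees clockwise of notch 1; the point itself is level with the rim's top.
- locked2 (a point): Where the middle of a lug is (seen from above) when the cover has been turned to its stop: radius 75 mm, 45 degrees clockwise of notch 2; the point itself is level with the rim's top.
- cover: Loose blue round cover, 132 mm diameter, 0.47 to 0.63 kg, centred in the drum's bore by its lower part (2 mm play), free to turn. Origin: on its axis, level with the undersides of its lugs; z up. Flat top 24 mm above the origin. Three equal brass lugs (30 mm wide, 8 mm thick, to radius 84 mm) at 0, 120, 240 degrees from its x. Any lug fits any notch. Greased: turns easily. A spring pushes it up.
- lug0 (a point): Lug 0 of the cover: middle of its underside, radius 75 mm, direction 0 degrees from the cover's x.
- lug1 (a point): Lug 1 of the cover: middle of its underside, radius 75 mm, direction 120 degrees from the cover's x.
- lug2 (a point): Lug 2 of the cover: middle of its underside, radius 75 mm, direction 240 degrees from the cover's x.
- stud0 (a point): Centre of the top of the aluminium stud at lug 0: radius 40 mm, 64 mm above the cover's origin. 16 mm diameter, standing 40 mm above the flat top; the cover can be pushed round by it.
- stud1 (a point): Centre of the top of the aluminium stud at lug 1: radius 40 mm, 64 mm above the cover's origin. 16 mm diameter, standing 40 mm above the flat top; the cover can be pushed round by it.
- stud2 (a point): Centre of the top of the aluminium stud at lug 2: radius 40 mm, 64 mm above the cover's origin. 16 mm diameter, standing 40 mm above the flat top; the cover can be pushed round by it.
- catch (a joint): Angle of the red catch, a level flat arm (18 mm wide, 8 mm thick, 12 to 20 mm above the rim) on an upright pivot. 0: swung fully out; grows clockwise from above; 1.8 rad: its stop, fully in, the arm pointing at the drum's centre, over the cover's edge. Stays where it is left (about 1 N at its pin turns it). The unlocked cover stands too high and blocks it.
- catch_pivot (a point): Pivot of the catch, level with the arm's top (20 mm above the rim), 118 mm from the mouth's centre. 
- catch_pin (a point): Centre of the top of the red upright pin on the catch by which it is pushed: 14 mm diameter, 48 mm from the pivot, standing 31 mm above the arm (top 51 mm above the rim).
- spray_can: Bystander: red upright can, 64 mm diameter, 170 mm tall. Origin under its centre.
- brush: Bystander: hand brush lying on the bench along its x, about 200 mm long.
- parts_tray: Bystander: black open tray 120 x 160 x 50 mm. Origin under its centre.
- flat_bar: Bystander: dark steel bar 30 x 180 x 6 mm lying along its y.
Not all that is in view belongs to the job. Of the things that look like the cover, the largest one is meant.

How it is judged:
By the outcome, as a careful person would: the job done as asked, in the order asked, and still so for the second after the job is handed in, with the robot touching nothing.
It also fails if it takes over 72 s, if anything falls off the work surface, if the arm or the gripper's body presses on something with over 40 N, if the wrist force passes 120 N, or if a joint passes its speed limit or range.

ROBOT

A 6-joint arm with a two-finger parallel gripper is mounted at the origin on the work surface. World frame = base frame: x ahead of the robot, y to its left, z up, the work surface at z = 0. Lengths are in mm, angles in rad, forces in N, time in s.
With the tool pointing down it reaches from about 275 to 875 mm from the base axis. Payload 12.5 kg.
Tool frame: the origin (TCP) lies at the very end of the fingers, on their centre line; the grasp point (between the pads) lies 19 mm behind it; z points along the fingers, y is the direction in which the jaws open and shut (so a half turn about z gives the same grasp; the last joint's range is limited). The gripper opens to 85 mm and grips with 20 to 120 N. Pads are 22 mm wide; open, the fingers measure 114 mm over their backs; the gripper's body (76 mm by 85 mm) begins 54 mm behind the grasp point. The pads swing forward as they close: fully open they stand 13 mm farther back than shut.
Start: joints at [1.103, 0.351, 1.652, -0, 1.139, -0.085], TCP at [205.404, 510.19, 231.29] pointing down, gripper open.
Joint ranges: [-2.75, 2.75], [-0.79, 2.1], [0.01, 2.65], [-1.57, 4.71], [0.07, 3.14], [-2.87, 2.87]. Speed limits (rad/s): [2.22, 2.22, 2.79, 3.14, 3.14, 3.14].

INTERFACE

Orientations are given as a unit quaternion [w, x, y, z].
In Python, from bench import sensors, cams, robot gives the robot as it stands.
- The arm moves only by the shell command python3 -m handwheel 'ROWS' [OPENING] [FORCE]. ROWS is JSON, a list of rows, each a list of 6 numbers: the shift along the tool's x, y, z in cm, then the turn, a rotation vector about the tool's x, y, z in rad. In form: [[dx, dy, dz, ax, ay, az], ...]. A call has 1 to 10 rows; each row is the pose to reach, as a shift and turn from the pose measured when the call began, along the tool's axes at that moment; what a row does not reach only later rows make up. A row lasts 1/10 s, in which the tool goes at most 50 mm and 8.59 degrees, less where a joint would pass 70% of its speed; a pose out of reach is approached as far as the arm can. A call with a gripper value outside its range is refused whole. OPENING is the finger opening in cm, from 0 to 8.54, set as the call begins (- or left out, the last holds). The fingers move at their own pace and stop on an object; FORCE is the grip in N (left out, the last holds). Time passes only in rows, so rows that repeat a pose let the fingers close. It gives the time, the measured TCP pose, the force and the opening at its end, in the units of the state.
- sensors.read_state(): the state, without advancing time (a new reading comes with each control period).
- cams.snapshot(name): name is "scene" or "top" or "wrist"; returns the picture (400x640x3 uint8, red, green, blue); there is no depth.
- cams.get_calibration(name): a dict with "fx", "fy", "cx", "cy" (pixels), "T" (4x4, takes a point from camera to world coordinates). Camera axes: x right, y up, looking along -z (the intrinsics and any distortion apply to the point x, -y, -z); pixel columns grow to the right and rows downward; lengths in mm; the calibration is good to about 2 mm. A picture is of the moment at which its call begins: read the wrist's pose just before it. get_calibration takes no time and is no camera call; for the wrist camera it gives the pose at the moment of the call.
- robot.sign_off(): hands the job in, once; it reports no verdict.
The state is a dict: "t": time; "joint_positions": joint angles; "joint_vel": joint speeds; "joint_efforts": joint torques, N m; "tcp_pos": TCP position; "tool_rot": TCP orientation; "ft_force": force on the tool from outside, world axes, zero at the start; "wrist_torque": the same for the moment, N m; "gripper_width": finger opening in mm.
Only numpy, scipy, OpenCV 4.12 (cv2) and the standard library are available. Lean on these libraries where they do the work, as an engineer would, in place of code of your own. Each camera call takes 0.05 s, during which the arm holds its last target. There are 200 camera calls.

## Working session

There is one attempt and no reset: what is moved stays moved. The work goes in short steps, Python scripts to look and compute and a shell command to move; the robot and the scene stay as the last step left them, time stands still between calls to the robot, and variables do not carry over. Pictures are saved under pics/ and viewed, about 8 in all and at most 12, crops included, and the job is handed in when it is done.

```bash
mkdir -p pics; ls
python3 - <<'E'
from bench import sensors,cams,robot
import cv2,numpy as np
a=cams.snapshot("top");b=cams.snapshot("scene")
cv2.imwrite("pics/top.png",a[:,:,::-1]);cv2.imwrite("pics/scene.png",b[:,:,::-1])
for n in("top","scene"):
  c=cams.get_calibration(n);print(n,{k:np.round(v,3).tolist() if not isinstance(v,str) else v for k,v in c.items()})
s=sensors.read_state();print(s)
E
```

```text
pics
top {'fx': 362.653, 'fy': 362.653, 'cx': 318.965, 'cy': 197.791, 'T': [[-0.022, 0.99, -0.138, 436.269], [-0.999, -0.019, 0.027, 49.292], [0.024, 0.139, 0.99, 1223.109], [0.0, 0.0, 0.0, 1.0]]}
scene {'fx': 418.305, 'fy': 418.305, 'cx': 314.844, 'cy': 196.283, 'T': [[0.008, -0.65, 0.76, 1397.025], [1.0, 0.001, -0.01, 21.754], [0.005, 0.76, 0.65, 807.984], [0.0, 0.0, 0.0, 1.0]]}
{'t': 0.1, 'joint_positions': array([ 1.10339203e+00,  3.51193995e-01,  1.65236889e+00,  2.07984200e-05,
        1.13907702e+00, -8.45864474e-02]), 'joint_vel': array([ 9.26043796e-05, -1.22312996e-03, -2.45219254e-03,  1.06046149e-03,
        1.59612121e-06, -1.19709773e-03]), 'joint_efforts': array([ 7.85606262e-04, -5.06826174e+01, -2.91880685e+01, -3.87105831e-05,
        2.54853141e-03, -5.66166455e-05]), 'tcp_pos': array([205.27541018, 509.93737636, 230.80253175]), 'tool_rot': array([-1.51775323e-04,  1.90246528e-01,  9.81736209e-01, -5.01233499e-04]), 'ft_force': array([-0.0301173 , -0.64211832, -0.08028356]), 'wrist_torque': array([0.01289624, 0.06702967, 0.02498995]), 'gripper_width': 85.10606302482184}
```

View pics/top.png

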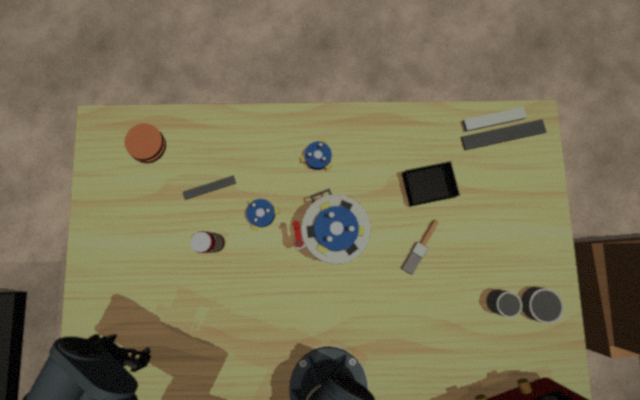

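View pics/scene.png

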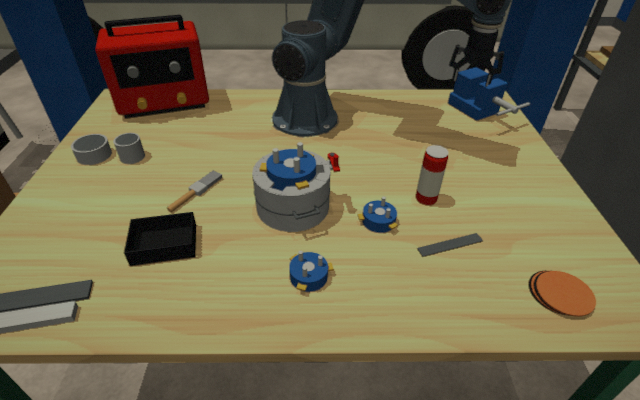

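Cover candidates in the top view are at (335,228) on the drum, (260,212) and (318,154) on the bench. The one on the drum is the largest and is the one meant. I'll confirm it in enlarged crops.

```bash
cat > h.py <<'E'
import numpy as np,cv2
from bench import cams,sensors
def ray(cal,u,v):
    T=np.array(cal["T"]);d=T[:3,:3]@np.array([(u-cal["cx"])/cal["fx"],-(v-cal["cy"])/cal["fy"],-1]);return T[:3,3],d
def pw(cal,u,v,z):
    o,d=ray(cal,u,v);return o+d*(z-o[2])/d[2]
def proj(cal,p):
    T=np.array(cal["T"]);q=T[:3,:3].T@(np.array(p,float)-T[:3,3]);return np.array([cal["cx"]+cal["fx"]*q[0]/-q[2],cal["cy"]-cal["fy"]*q[1]/-q[2]])
E
python3 - <<'E'
import cv2,numpy as np
a=cv2.imread("pics/top.png")[180:275,270:380];b=cv2.imread("pics/scene.png")[135:235,240:350]
f=lambda i:cv2.resize(i,(0,0),fx=5.4,fy=5.4,interpolation=cv2.INTER_CUBIC)
cv2.imwrite("pics/ctop.png",np.clip(f(a).astype(float)*1.3,0,255));cv2.imwrite("pics/cscene.png",np.clip(f(b)*1.0,0,255))
E
```

```text
[ WARN:0@0.030] global loadsave.cpp:1063 imwrite_ Unsupported depth image for selected encoder is fallbacked to CV_8U.
```

View pics/ctop.png

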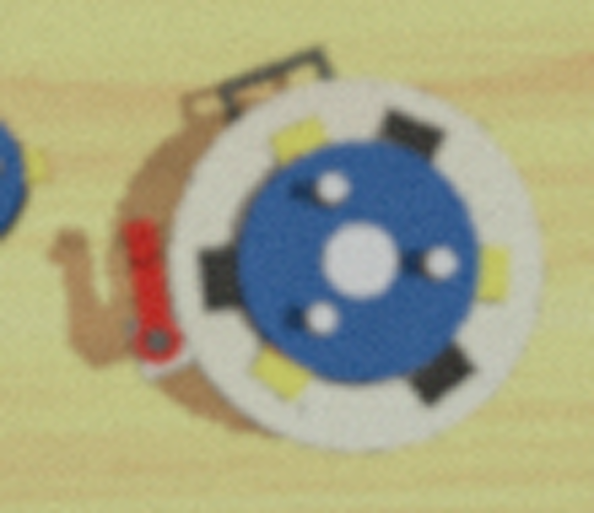

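Run:
```python
from h import *
c=cams.get_calibration("top")
P=lambda u,v,z:pw(c,270+u/5.4,180+v/5.4,z)[:2]
n=[P(413,134,130),P(443,372,130),P(220,277,130)]
lu=[P(300,140,138),P(494,274,138),P(282,373,138)]
st=[P(331,187,194),P(440,263,194),P(321,318,194)]
rim=np.array([P(u,v,130) for u,v in[(357,78),(544,263),(357,450),(168,263)]])
print("rim",rim.round(),rim.mean(0))
C=rim.mean(0)
for nm,L in(("notch",n),("lug",lu),("stud",st)):
    L=np.array(L);m=L.mean(0);print(nm,L.round(1).tolist(),"mean",m.round(1))
    for p in L:print("  r",np.hypot(*(p-m)).round(1),"ang",np.degrees(np.arctan2(*(p-m)[::-1])).round(1))
pv=P(158,340,150);pin=P(141,232,181);print("pivot",pv,"pin",pin)
for q in(pv,pin):print(np.hypot(*(q-C)),np.degrees(np.arctan2(*(q-C)[::-1])))
d=pin-pv;print(np.hypot(*d),np.degrees(np.arctan2(*d[::-1])))
print(P(275,75,75))
```

```text
rim [[ 598.  -33.]
 [ 492. -134.]
 [ 391.  -27.]
 [ 496.   76.]] [494.51777953 -29.65076134]
notch [[565.9, -63.5], [432.9, -75.8], [488.0, 46.7]] mean [495.6 -30.8]
  r 77.6 ang -24.9
  r 77.1 ang -144.4
  r 77.9 ang 95.6
lug [[562.8, 0.7], [486.0, -105.1], [434.3, 13.7]] mean [494.4 -30.2]
  r 75.1 ang 24.3
  r 75.3 ang -96.4
  r 74.4 ang 143.8
stud [[531.0, -12.6], [489.8, -68.8], [462.4, -5.5]] mean [494.4 -29. ]
  r 40.1 ang 24.1
  r 40.1 ang -96.6
  r 39.7 ang 143.7
pivot [453.60778239  81.10197169] pin [510.27210375  88.361768  ]
118.06691212402632 110.27329105234593
119.05946334215345 82.39614055038327
57.12748863567747 7.300924513623319
[609.27961315  11.69589255]
```

View pics/cscene.png

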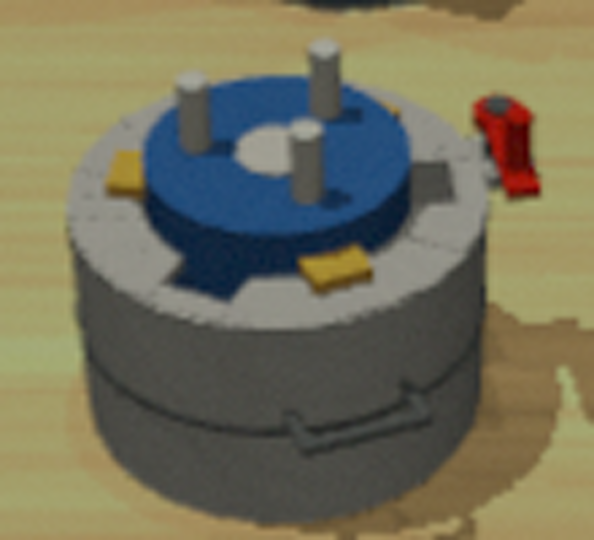

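The top crop shows the big cover on the drum, with lugs at (300,140), (494,274) and (282,373). The notches are at (413,134), (443,372) and (220,277), and the catch pivot is at (158,340). Measured radii of 75, 77 and 40 mm match the given sizes. The scene crop agrees: the lugs are riding on the rim.

- **Centre:** about (494.5, -30).
- **Lugs:** 23.8° mod 120.
- **Notches:** -24.6° mod 120, so the cover needs 48.4° clockwise to drop and 45° more to lock.

Plan: put the open fingers astride the cover axis, with one finger pushing a stud.

```bash
cat >> h.py <<'E'
def go(x,y,z,J):
    "print row (cm, rad) to reach TCP x,y,z, jaw(y)-axis at J deg, pointing down"
    from scipy.spatial.transform import Rotation as R
    s=sensors.read_state();q=s["tool_rot"];r=R.from_quat([q[1],q[2],q[3],q[0]])
    j=np.radians(J);Y=[np.cos(j),np.sin(j),0];Z=[0,0,-1];t=R.from_matrix(np.array([np.cross(Y,Z),Y,Z]).T)
    d=r.inv().apply(np.array([x,y,z])-s["tcp_pos"])/10
    y_=r.as_matrix()[:,1]
    print("t",round(s["t"],2),"tcp",s["tcp_pos"].round(1),"J",np.degrees(np.arctan2(y_[1],y_[0])).round(1),"F",s["ft_force"].round(1),"w",round(s["gripper_width"],1))
    print("row",d.round(2).tolist(),(r.inv()*t).as_rotvec().round(3).tolist())
E
python3 -c "
from h import *
go(494.5,-30,330,54)"
```

```text
t 0.1 tcp [205.3 509.9 230.8] J 68.1 F [-0.  -0.6 -0.1] w 85.1
row [-47.0, -39.29, -9.88] [-0.001, 0.0, 0.245]
```

```bash
python3 -m handwheel '[[0,0,-5,0,0,0],[-47,-39.3,-9.9,0,0,0.245],[-47,-39.3,-9.9,0,0,0.245],[-47,-39.3,-9.9,0,0,0.245],[-47,-39.3,-9.9,0,0,0.245],[-47,-39.3,-9.9,0,0,0.245],[-47,-39.3,-9.9,0,0,0.245],[-47,-39.3,-9.9,0,0,0.245],[-47,-39.3,-9.9,0,0,0.245],[-47,-39.3,-9.9,0,0,0.245]]' 8.54
python3 -c "
from h import *
go(494.5,-30,330,54)"
```

```text
t: 1.1
tcp_pos: [417.5, 112.6, 317.1]
tool_rot: [-0.0, 0.309, 0.951, -0.0]
ft_force: [1.4, 1.2, -0.4]
gripper_width: 85.7
t 1.1 tcp [417.5 112.6 317.1] J 54.0 F [ 1.4  1.2 -0.4] w 85.7
row [-14.61, -7.01, -1.28] [-0.001, 0.0, 0.001]
```

```bash
python3 -m handwheel '[[-14.6,-7,-1.3,0,0,0],[-14.6,-7,-1.3,0,0,0],[-14.6,-7,-1.3,0,0,0],[-14.6,-7,-1.3,0,0,0],[-14.6,-7,-1.3,0,0,0],[-14.6,-7,-1.3,0,0,0]]'
python3 -c "
from h import *
go(494.5,-30,190,54)
c=cams.get_calibration('wrist');i=cams.snapshot('wrist');cv2.imwrite('pics/w1.png',i[:,:,::-1])
print(np.array(c['T']).round(3).tolist(),c['fx'],c['cx'],c['cy'])
print('C',proj(c,[494.5,-30,154]))
for a in(23.8,143.8,263.8):print(proj(c,[494.5+40*np.cos(np.radians(a)),-30+40*np.sin(np.radians(a)),194]))
print('pivot',proj(c,[453.6,81,150]))"
```

```text
t: 1.7
tcp_pos: [494.0, -29.1, 329.9]
tool_rot: [-0.001, 0.309, 0.951, -0.0]
ft_force: [-0.9, 0.3, 0.2]
gripper_width: 85.3
t 1.7 tcp [494.  -29.1 329.9] J 54.0 F [-0.9  0.3  0.2] w 85.3
row [-0.1, -0.02, 13.99] [-0.001, -0.001, 0.0]
[[0.587, -0.767, -0.258, 427.967], [0.809, 0.556, 0.189, 19.203], [-0.001, -0.32, 0.947, 472.636], [0.0, 0.0, 0.0, 1.0]] 294.1773727081825 318.53370613077846 202.3839828270334
C [318.18992452 181.29722064]
[352.36062654 210.65483539]
[318.24463307 150.85382359]
[283.70591976 210.38066449]
pivot [382.54545608  86.98058351]
```

View pics/w1.png

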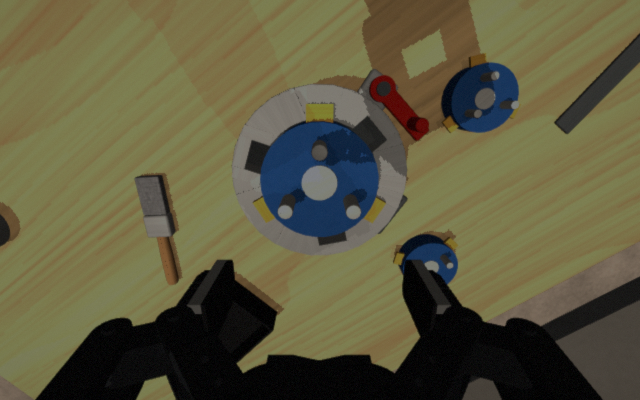

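The wrist view shows the studs at (353,212), (319,151) and (286,212), and the pivot at (382,89). All are within 2 px of the prediction, and the catch pin top is at (421,126). I'll refine the centre to (495.2, -30) and descend with the fingers astride the studs.

```bash
python3 -c "
from h import *
c=cams.get_calibration('wrist');print('pin',pw(c,421,126,181),'pivot',pw(c,382,89,150))
go(495.2,-30,156,54)"
python3 -m handwheel '[[-0.05,0.05,4.5,0,0,0],[-0.05,0.05,9,0,0,0],[-0.05,0.05,13,0,0,0],[-0.05,0.05,16,0,0,0],[-0.05,0.05,17.4,0,0,0],[-0.05,0.05,17.4,0,0,0]]'
python3 -m handwheel '[[0,0,0,0,0,0],[0,0,0,0,0,0],[0,0,0,0,0,0],[0,0,0,0,0,0],[0,0,0,0,0,0]]' 6.8 20
python3 -c "
from h import *
go(495.2,-30,156,54)"
```

```text
pin [502.48850003  86.83953786 181.        ] pivot [454.79763307  79.90276791 150.        ]
t 1.75 tcp [493.9 -28.7 330. ] J 54.1 F [-1.   0.1  0.3] w 85.3
row [-0.19, -0.01, 17.4] [-0.001, -0.001, 0.001]
t: 2.35
tcp_pos: [492.9, -27.2, 154.4]
tool_rot: [-0.002, 0.307, 0.952, -0.001]
ft_force: [0.0, -0.3, 0.1]
gripper_width: 85.3
t: 2.85
tcp_pos: [493.1, -27.2, 154.8]
tool_rot: [-0.002, 0.308, 0.952, -0.001]
ft_force: [-0.8, 0.8, -0.6]
gripper_width: 68.2
t 2.85 tcp [493.1 -27.2 154.8] J 54.2 F [-0.8  0.8 -0.6] w 68.2
row [-0.33, -0.1, -0.12] [-0.002, -0.003, 0.003]
```

```bash
python3 -m handwheel '[[-0.3,-0.1,-0.1,0,0,0.05],[-0.3,-0.1,-0.1,0,0,0.12],[-0.3,-0.1,-0.1,0,0,0.2],[-0.3,-0.1,-0.1,0,0,0.28],[-0.3,-0.1,-0.1,0,0,0.36],[-0.3,-0.1,-0.1,0,0,0.44],[-0.3,-0.1,-0.1,0,0,0.52],[-0.3,-0.1,-0.1,0,0,0.6],[-0.3,-0.1,-0.1,0,0,0.66],[-0.3,-0.1,-0.1,0,0,0.7]]'
python3 -c "
from h import *
i=cams.snapshot('wrist');cv2.imwrite('pics/w2.png',i[:,:,::-1])
go(495.2,-30,156,8)"
```

```text
t: 3.85
tcp_pos: [494.9, -29.7, 155.9]
tool_rot: [-0.002, 0.616, 0.788, -0.001]
ft_force: [0.6, 1.8, 0.4]
gripper_width: 68.3
t 3.9 tcp [495.  -29.7 156. ] J 13.8 F [-0.2 -0.1  0.4] w 67.8
row [-0.03, 0.02, -0.0] [-0.004, -0.001, 0.102]
```

View pics/w2.png

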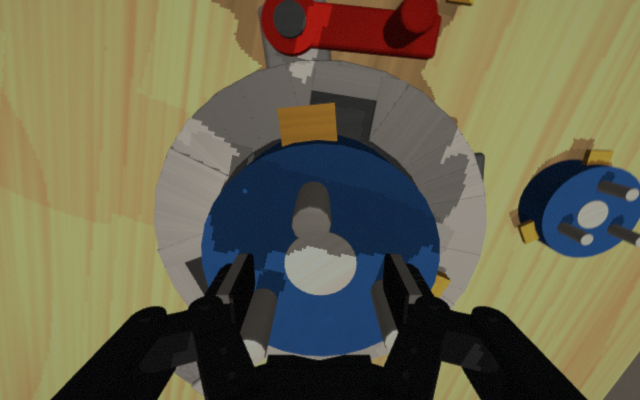

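The finger is against the right-hand stud. The lug at (308,123) is about 14° short of the notch at (343,115). I'll continue gently in small steps.

```bash
python3 -m handwheel '[[0,0,0,0,0,0.04],[0,0,0,0,0,0.08],[0,0,0,0,0,0.12],[0,0,0,0,0,0.15],[0,0,0,0,0,0.17],[0,0,0,0,0,0.185]]'
python3 -m handwheel '[[0,0,0,0,0,0.01],[0,0,0,0,0,0.02],[0,0,0,0,0,0.03]]'
python3 -c "
from h import *
s=sensors.read_state();print(s['ft_force'].round(1),s['wrist_torque'].round(2))
i=cams.snapshot('wrist');cv2.imwrite('pics/w3.png',i[:,:,::-1])
go(495.2,-30,156,0)"
```

```text
t: 4.5
tcp_pos: [495.0, -29.7, 156.0]
tool_rot: [-0.001, 0.687, 0.727, -0.001]
ft_force: [0.1, 0.6, -0.2]
gripper_width: 68.1
t: 4.8
tcp_pos: [495.0, -29.8, 156.0]
tool_rot: [-0.001, 0.698, 0.716, -0.001]
ft_force: [0.4, 1.7, -0.3]
gripper_width: 67.9
[ 0.4  1.7 -0.3] [ 0.14 -0.02  0.05]
t 4.85 tcp [494.9 -29.8 155.9] J 1.4 F [-0.5  0.6 -0.5] w 68.0
row [-0.02, 0.02, -0.01] [-0.004, -0.0, 0.025]
```

View pics/w3.png

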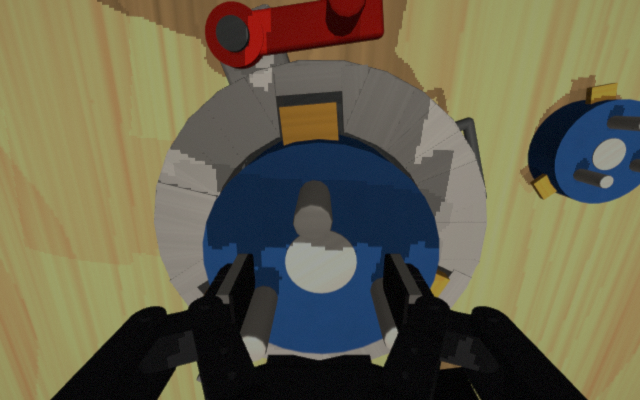

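The lug at (309,123) now lies within the notch outline (279–342). I'll turn it a touch further, then press down in small steps watching Fz.

```bash
python3 -m handwheel '[[0,0,0,0,0,0.01],[0,0,0.2,0,0,0.012],[0,0,0.4,0,0,0.012],[0,0,0.6,0,0,0.012],[0,0,0.6,0,0,0.012]]'
python3 -m handwheel '[[0,0,0.2,0,0,0],[0,0,0.4,0,0,0],[0,0,0.6,0,0,0],[0,0,0.6,0,0,0]]'
```

```text
t: 5.35
tcp_pos: [494.8, -29.8, 149.6]
tool_rot: [-0.002, 0.703, 0.712, -0.001]
ft_force: [0.1, 1.6, -0.8]
gripper_width: 68.0
t: 5.75
tcp_pos: [494.6, -29.8, 143.3]
tool_rot: [-0.002, 0.703, 0.712, -0.002]
ft_force: [-0.0, 1.3, 0.3]
gripper_width: 68.2
```

```bash
python3 -m handwheel '[[0,0,0.2,0,0,0],[0,0,0.3,0,0,0],[0,0,0.3,0,0,0]]'
python3 -m handwheel '[[0,0,0.2,0,0,0],[0,0,0.3,0,0,0],[0,0,0.3,0,0,0]]'
python3 -m handwheel '[[0,0,0.2,0,0,0],[0,0,0.3,0,0,0],[0,0,0.3,0,0,0]]'
```

```text
t: 6.05
tcp_pos: [494.5, -29.8, 140.2]
tool_rot: [-0.002, 0.703, 0.712, -0.002]
ft_force: [-0.6, 0.9, 1.0]
gripper_width: 67.8
t: 6.35
tcp_pos: [494.5, -29.8, 137.1]
tool_rot: [-0.002, 0.703, 0.712, -0.002]
ft_force: [-0.3, 1.3, 0.6]
gripper_width: 68.2
t: 6.65
tcp_pos: [494.6, -29.8, 134.0]
tool_rot: [-0.002, 0.703, 0.712, -0.002]
ft_force: [1.3, -0.5, 1.3]
gripper_width: 68.1
```

```bash
python3 -m handwheel '[[0,0,0.2,0,0,0],[0,0,0.4,0,0,0],[0,0,0.4,0,0,0]]'
python3 -m handwheel '[[0,0,0.2,0,0,0],[0,0,0.4,0,0,0],[0,0,0.4,0,0,0]]'
python3 -c "
from h import *
i=cams.snapshot('wrist');j=cams.snapshot('scene')
cv2.imwrite('pics/w4.png',np.hstack([i[60:360,140:540,::-1],cv2.resize(j[135:235,250:383,::-1],(400,300),interpolation=cv2.INTER_CUBIC)]))
go(495.2,-30,120,0)"
```

```text
t: 6.95
tcp_pos: [494.6, -29.8, 129.8]
tool_rot: [-0.002, 0.703, 0.712, -0.002]
ft_force: [0.8, 0.3, 2.4]
gripper_width: 67.7
t: 7.25
tcp_pos: [494.6, -29.8, 125.6]
tool_rot: [-0.002, 0.703, 0.712, -0.002]
ft_force: [-0.5, 0.2, 4.6]
gripper_width: 68.1
t 7.35 tcp [494.6 -29.8 125.9] J 0.7 F [0.3 0.4 3.6] w 67.9
row [-0.02, 0.06, 0.58] [-0.005, -0.0, 0.013]
```

View pics/w4.png

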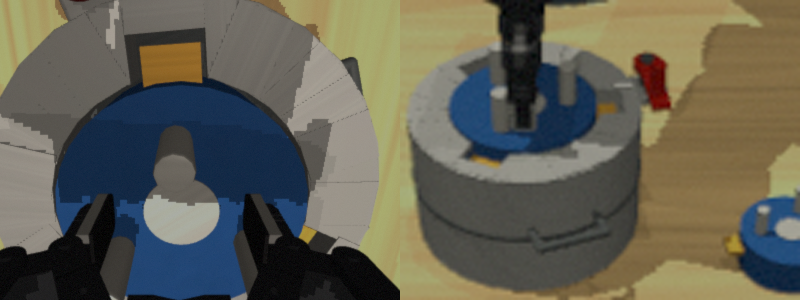

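The lugs are well down in the notches, and the spring reaction is about 4 N. I'll go a little deeper to find the bottom.

```bash
python3 -m handwheel '[[0,0,0.1,0,0,0],[0,0,0.2,0,0,0],[0,0,0.2,0,0,0]]'
python3 -m handwheel '[[0,0,0.1,0,0,0],[0,0,0.2,0,0,0],[0,0,0.2,0,0,0]]'
```

```text
t: 7.65
tcp_pos: [494.6, -29.8, 123.8]
tool_rot: [-0.002, 0.703, 0.712, -0.002]
ft_force: [-0.4, 0.5, 4.7]
gripper_width: 67.6
t: 7.95
tcp_pos: [494.7, -29.8, 121.7]
tool_rot: [-0.002, 0.703, 0.712, -0.002]
ft_force: [-0.1, -0.0, 5.3]
gripper_width: 68.1
```

```bash
python3 -m handwheel '[[0,0,0.1,0,0,0],[0,0,0.2,0,0,0],[0,0,0.2,0,0,0]]'
python3 -m handwheel '[[0,0,0,0,0,0.03],[0,0,0,0,0,0.06],[0,0,0,0,0,0.09],[0,0,0,0,0,0.12]]'
python3 -c "
from h import *
s=sensors.read_state();print(s['ft_force'].round(1),s['wrist_torque'].round(2))"
```

```text
t: 8.25
tcp_pos: [495.2, -29.8, 120.5]
tool_rot: [-0.001, 0.703, 0.712, -0.001]
ft_force: [-0.9, 0.8, 13.0]
gripper_width: 68.2
t: 8.65
tcp_pos: [495.3, -29.6, 120.6]
tool_rot: [-0.001, 0.744, 0.668, -0.001]
ft_force: [-0.0, 1.4, 5.7]
gripper_width: 67.9
[-0.   1.4  5.7] [ 0.26 -0.25  0.07]
```

Bottom was felt at TCP 120.5 (-26 mm), and the cover turns freely there. I'll ease up 2 mm and turn.

```bash
python3 -m handwheel '[[0,0,-0.2,0,0,0.05],[0,0,-0.2,0,0,0.12],[0,0,-0.2,0,0,0.19],[0,0,-0.2,0,0,0.26],[0,0,-0.2,0,0,0.33],[0,0,-0.2,0,0,0.40],[0,0,-0.2,0,0,0.47],[0,0,-0.2,0,0,0.53],[0,0,-0.2,0,0,0.57],[0,0,-0.2,0,0,0.6]]'
python3 -m handwheel '[[0,0,0,0,0,0.015],[0,0,0,0,0,0.03],[0,0,0,0,0,0.03]]'
python3 -c "
from h import *
s=sensors.read_state();print(s['ft_force'].round(1),s['wrist_torque'].round(2))
go(495.2,-30,122.5,-44)"
```

```text
t: 9.65
tcp_pos: [495.5, -29.5, 122.7]
tool_rot: [-0.001, 0.909, 0.417, -0.001]
ft_force: [0.2, 1.5, 4.8]
gripper_width: 68.0
t: 9.95
tcp_pos: [495.4, -29.6, 122.7]
tool_rot: [-0.001, 0.915, 0.403, -0.001]
ft_force: [0.5, 0.4, 4.9]
gripper_width: 68.1
[0.5 0.4 4.9] [ 0.   -0.17 -0.01]
t 9.95 tcp [495.4 -29.6 122.7] J -42.4 F [0.5 0.4 4.9] w 68.1
row [-0.05, 0.01, 0.02] [-0.002, 0.002, 0.028]
```

```bash
F="python3 -c \"
from bench import sensors
s=sensors.read_state();print(s['ft_force'].round(1),s['wrist_torque'].round(2))\""
python3 -m handwheel '[[0,0,0,0,0,0.015],[0,0,0,0,0,0.03],[0,0,0,0,0,0.03]]'|tail -2; eval "$F"
python3 -m handwheel '[[0,0,0,0,0,0.015],[0,0,0,0,0,0.025],[0,0,0,0,0,0.025]]'|tail -2; eval "$F"
```

```text
ft_force: [2.6, 2.0, 4.9]
gripper_width: 68.0
[2.6 2.  4.9] [ 0.27 -0.45  0.18]
ft_force: [6.3, 5.0, 3.3]
gripper_width: 67.6
[6.3 5.  3.3] [ 0.84 -0.82  0.27]
```

Lateral force rises to 8 N at J≈-45°, so the cover is at the stop. I'll ease off upward, then look.

```bash
python3 -m handwheel '[[0,0,0,0,0,0.012],[0,0,-0.3,0,0,0.01],[0,0,-0.8,0,0,0],[0,0,-1.4,0,0,0],[0,0,-2,0,0,-0.03]]'
python3 -m handwheel '[[0,0,0,0,0,0],[0,0,0,0,0,0],[0,0,0,0,0,0]]' 8.54
python3 -m handwheel '[[0,0,-1,0,0,0],[0,0,-5,0,0,0],[0,0,-10,0,0,0],[0,0,-15,0,0,0],[0,0,-18,0,0,0],[0,0,-18,0,0,0],[0,0,-18,0,0,0]]' 
python3 -c "
from h import *
c=cams.get_calibration('wrist');i=cams.snapshot('wrist');j=cams.snapshot('scene')
cv2.imwrite('pics/w5raw.png',i[:,:,::-1])
cv2.imwrite('pics/w5.png',np.hstack([i[:300,120:520,::-1],cv2.resize(j[135:235,250:383,::-1],(400,300),interpolation=cv2.INTER_CUBIC)]))
print('C z138',proj(c,[495.2,-30,138]))
for k in range(3):
  a=np.radians(-69.6+120*k);u=np.array([np.cos(a),np.sin(a)])
  print('stud',proj(c,[*(np.array([495.2,-30])+40*u),178])-[120,0],'lug',proj(c,[*(np.array([495.2,-30])+75*u),122])-[120,0])
print('pin',proj(c,[502.5,86.8,181])-[120,0])
go(495.2,-30,330,-45)"
```

```text
t: 11.05
tcp_pos: [495.8, -29.0, 142.8]
tool_rot: [-0.001, 0.92, 0.392, -0.001]
ft_force: [0.2, 0.3, 0.0]
gripper_width: 67.7
t: 11.35
tcp_pos: [495.4, -29.1, 142.4]
tool_rot: [-0.001, 0.92, 0.392, -0.001]
ft_force: [-0.4, -0.3, -0.2]
gripper_width: 85.5
t: 12.05
tcp_pos: [495.8, -29.4, 322.6]
tool_rot: [-0.001, 0.92, 0.391, -0.001]
ft_force: [1.0, -0.4, 0.1]
gripper_width: 85.3
C z138 [318.37692282 179.84360026]
stud [233.13904216 205.72958369] lug [253.2936089  202.29643713]
stud [195.19460252 150.18947262] lug [193.33587941 111.09071987]
stud [166.55741971 210.41937576] lug [148.55856321 209.69189996]
pin [114.97782501  96.22444737]
t 12.15 tcp [495.4 -29.3 321.2] J -43.9 F [-0.6 -0.2 -0.5] w 85.3
row [-0.07, 0.03, -0.88] [-0.005, 0.003, 0.019]
```

View pics/w5.png

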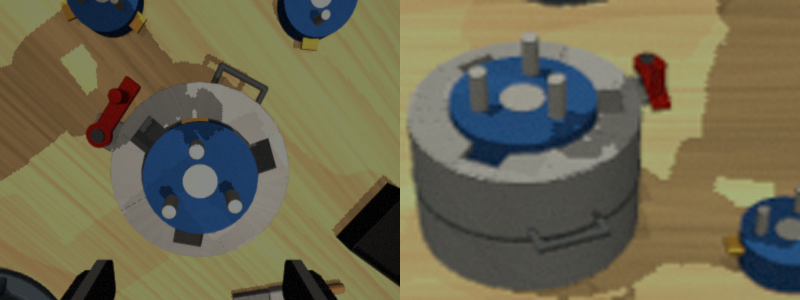

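The cover is locked. The three notches are empty, and the studs are at (235,206), (196,152) and (169,212), within 2 px of the prediction for the stop. It stays down when let go. Next I'll push the catch pin with closed fingers from its outer side.

```bash
python3 -c "
from h import *
go(497.4,117,230,8)
for f in np.arange(.1,1.5,.1):print(round(f,1),((18*np.cos(f)-48*np.sin(f)-18)/10).round(2),((18*np.sin(f)+48*np.cos(f)-48)/10).round(2))"
```

```text
t 12.15 tcp [495.4 -29.3 321.2] J -43.9 F [-0.6 -0.2 -0.5] w 85.3
row [10.7, -9.96, 9.14] [-0.006, 0.0, -0.906]
0.1 -0.49 0.16
0.2 -0.99 0.26
0.3 -1.5 0.32
0.4 -2.01 0.32
0.5 -2.52 0.28
0.6 -3.02 0.18
0.7 -3.52 0.03
0.8 -3.99 -0.16
0.9 -4.44 -0.41
1.0 -4.87 -0.69
1.1 -5.26 -1.02
1.2 -5.62 -1.38
1.3 -5.94 -1.78
1.4 -6.22 -2.21
```

```bash
python3 -m handwheel '[[10.7,-9.96,0,0,0,-0.906],[10.7,-9.96,0,0,0,-0.906],[10.7,-9.96,0,0,0,-0.906],[10.7,-9.96,3,0,0,-0.906],[10.7,-9.96,9.1,0,0,-0.906],[10.7,-9.96,9.1,0,0,-0.906],[10.7,-9.96,9.1,0,0,-0.906],[10.7,-9.96,9.1,0,0,-0.906]]' 0
python3 -c "
from h import *
go(497.4,117,161,8)"
```

```text
t: 12.95
tcp_pos: [497.4, 117.0, 230.4]
tool_rot: [-0.003, 0.658, 0.753, -0.001]
ft_force: [-0.1, 0.1, 1.2]
gripper_width: -0.3
t 12.95 tcp [497.4 117.  230.4] J 7.8 F [-0.1  0.1  1.2] w -0.3
row [-0.01, 0.04, 6.94] [-0.006, -0.002, -0.004]
```

```bash
python3 -m handwheel '[[0,0,3,0,0,0],[0,0,6,0,0,0],[0,0,6.9,0,0,0],[0,0,6.9,0,0,0],[-0.5,0,6.9,0,0,0],[-1.1,0,6.9,0,0,0],[-1.1,0,6.9,0,0,0]]'
python3 -c "
from h import *
go(454.1+48*np.cos(np.radians(8))+18*np.cos(np.radians(98)),80.6+48*np.sin(np.radians(8))+18*np.sin(np.radians(98)),161,8)"
```

```text
t: 13.65
tcp_pos: [499.2, 105.5, 162.5]
tool_rot: [-0.002, 0.658, 0.753, -0.001]
ft_force: [-0.1, -0.1, -0.1]
gripper_width: 0.0
t 13.65 tcp [499.2 105.5 162.5] J 7.7 F [-0.1 -0.1 -0.1] w 0.0
row [-0.04, -0.01, 0.15] [-0.004, -0.002, -0.005]
```

```bash
python3 -m handwheel '[[-0.24,0.08,0,0,0,0.05],[-0.49,0.16,0,0,0,0.1],[-0.99,0.26,0,0,0,0.2],[-1.5,0.32,0,0,0,0.3],[-2.01,0.32,0,0,0,0.4],[-2.52,0.28,0,0,0,0.5],[-3.02,0.18,0,0,0,0.6],[-3.52,0.03,0,0,0,0.7],[-3.99,-0.16,0,0,0,0.8],[-4.44,-0.41,0,0,0,0.9]]'
python3 -c "
from h import *
c=cams.get_calibration('wrist');i=cams.snapshot('wrist')
cv2.imwrite('pics/w6.png',i[:,:,::-1])
go(495.2,-30,162,-45)
for J in(-44,-60,-70):
  a=np.radians(J);b=a+np.pi/2;p=np.array([454.1,80.6])+48*np.array([np.cos(a),np.sin(a)])+18*np.array([np.cos(b),np.sin(b)]);go(*p,162,J)"
```

```text
t: 14.65
tcp_pos: [501.7, 60.6, 163.2]
tool_rot: [-0.001, 0.921, 0.39, -0.001]
ft_force: [2.3, -0.0, -0.5]
gripper_width: -0.4
t 14.7 tcp [501.4  60.2 163.2] J -44.5 F [ 1.6 -0.8  0.6] w -0.2
row [-6.87, 5.88, 0.11] [-0.003, 0.001, 0.009]
t 14.7 tcp [501.4  60.2 163.2] J -44.5 F [ 1.6 -0.8  0.6] w -0.2
row [-0.02, -0.02, 0.12] [-0.003, 0.001, -0.008]
t 14.7 tcp [501.4  60.2 163.2] J -44.5 F [ 1.6 -0.8  0.6] w -0.2
row [-1.41, 0.3, 0.12] [-0.003, 0.001, 0.271]
t 14.7 tcp [501.4  60.2 163.2] J -44.5 F [ 1.6 -0.8  0.6] w -0.2
row [-2.3, 0.3, 0.12] [-0.003, 0.001, 0.446]
```

View pics/w6.png

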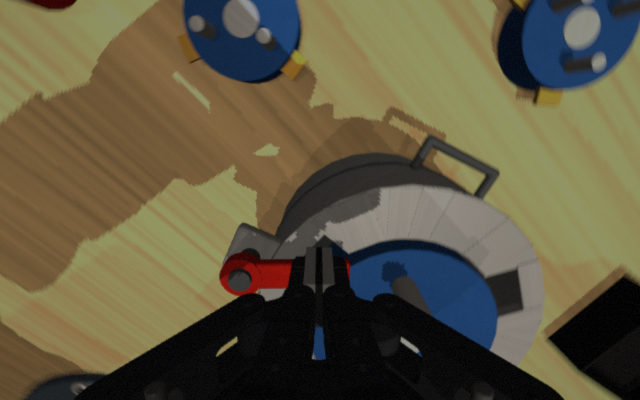

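The arm, from (240,275) towards (350,275), is following the finger with about 2 N of force. I'll continue to the stop, in small steps at the end.

```bash
python3 -m handwheel '[[-0.49,0.16,0.05,0,0,0.1],[-0.99,0.26,0.05,0,0,0.2],[-1.5,0.32,0.05,0,0,0.3],[-1.75,0.32,0.05,0,0,0.35],[-2.01,0.32,0.05,0,0,0.4],[-2.01,0.32,0.05,0,0,0.4]]'
python3 -m handwheel '[[-0.1,0.01,0,0,0,0.01],[-0.2,0.01,0,0,0,0.02],[-0.3,0,0,0,0,0.03],[-0.3,0,0,0,0,0.03]]'
python3 -m handwheel '[[-0.1,0,0,0,0,0.01],[-0.2,0,0,0,0,0.02],[-0.2,0,0,0,0,0.02]]'
```

```text
t: 15.3
tcp_pos: [489.7, 43.4, 163.2]
tool_rot: [-0.001, 0.981, 0.196, -0.001]
ft_force: [0.0, -0.0, -0.6]
gripper_width: -0.2
t: 15.7
tcp_pos: [487.4, 42.3, 163.4]
tool_rot: [-0.001, 0.983, 0.181, -0.0]
ft_force: [3.2, 0.4, 0.4]
gripper_width: 0.1
t: 16.0
tcp_pos: [487.3, 42.0, 163.7]
tool_rot: [-0.001, 0.985, 0.171, 0.002]
ft_force: [10.7, 3.9, -7.7]
gripper_width: -0.0
```

Force jumped to 11 N at the predicted end position (487, 42), so the catch is at its stop. I'll back off and check.

```bash
python3 -m handwheel '[[0.5,0,0,0,0,0],[1.5,0,0,0,0,0],[1.5,0,-3,0,0,0],[1.5,0,-8,0,0,0],[4,8,-13,0,0,0],[4,12,-16,0,0,0],[4,12,-16,0,0,0],[4,12,-16,0,0,0]]'
python3 -c "
from h import *
c=cams.get_calibration('wrist');i=cams.snapshot('wrist');j=cams.snapshot('scene')
cs=cams.get_calibration('scene')
g=lambda r:np.array([454.1,80.6])+r*np.array([np.cos(np.radians(-69.6)),np.sin(np.radians(-69.6))])
for n,p in(('pivot',[454.1,80.6,150]),('pin',[*g(48),181]),('C',[495.2,-30,138])):print(n,proj(c,p).round(),((proj(cs,p)-[250,120])*3).round())
cv2.imwrite('pics/w7.png',np.hstack([i[:,100:500,::-1],cv2.resize(j[120:253,250:383,::-1],(400,400),interpolation=cv2.INTER_CUBIC)]))
go(495.2,-30,162,-45)"
```

```text
t: 16.8
tcp_pos: [567.2, -61.2, 326.8]
tool_rot: [0.0, 0.985, 0.17, 0.004]
ft_force: [-0.5, 0.2, -1.0]
gripper_width: 0.2
pivot [173. 231.] [247. 104.]
pin [204. 242.] [198.  87.]
C [274. 226.] [124. 142.]
t 16.9 tcp [564.9 -58.2 323.4] J -70.3 F [-0.4  1.   0.7] w 0.1
row [-5.68, -4.97, 16.12] [-0.001, -0.004, -0.442]
```

View pics/w7.png

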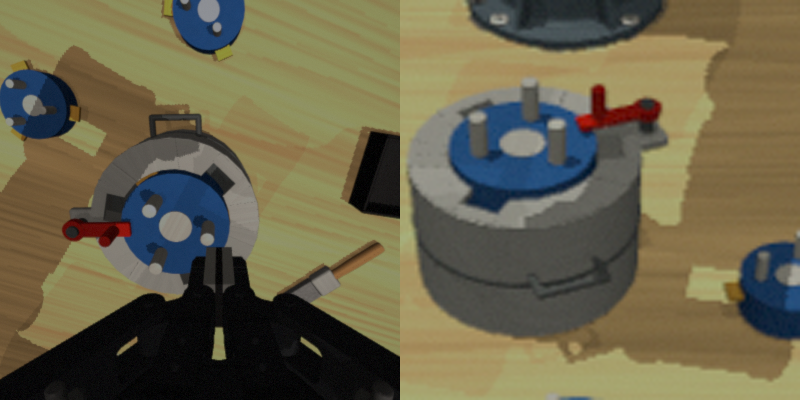

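The catch lies over the cover's edge with its pin at (205,240), against (204,242) predicted for fully in. The notches are still empty and the cover is still down, with the arm clear. Handing in.

```bash
python3 -c "
from bench import robot
print(robot.sign_off())"
```

```text
the job is handed in; nothing more can be done
None
```

The cover is locked down in the drum, the red catch is fully in over its edge, and the job is handed in at about 17 s on the robot's clock.

- **Cover:** I turned it about 48° clockwise, pushing one stud with no noticeable downward force, until the lugs met the notches. I then pressed it down to the bottom, where the vertical force peaked briefly at 13 N. Turning it about 45° further under the rim brought it to the stop, felt as about 8 N sideways.
- **Catch:** I swung it in by its pin with the closed fingers until it met its stop, at about 11 N sideways and 8 N vertical.
- **Last checks:** After letting go, the cover stayed down with the notches empty and the studs within about 2 px of the locked positions. The pin is within about 2 px of its fully-in position, and the arm was clear with no real contact force.
- **Bystanders:** The robot did not touch anything else on the bench. I did not check each item's position against the first pictures.

No check failed or disagreed beyond those 2 px offsets, which are within the calibration error.

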